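Draw up the last cam of a shelf riser

TASK

A small white shelf riser lies upside-down on the worktop, half put together: the leg at the robot's right-hand end still stands a little off the board. Take the flat-blade driver with the orange handle from the wooden block, set its blade in the slot of the cam beside that leg and turn it clockwise, up to a quarter turn or so, until the leg is drawn up and the cam is snug; feel for it and stop there, since forcing it crushes the board and leaving it slack lets the leg work loose. Then stand the driver back in the block; do not drag the riser about, do not touch it with the fingers, and leave the blue-handled driver, the jars and the mug alone.

Things in the scene. Friction and masses are not known exactly. Their poses are not given: they have to be found in the camera images.
- driver: Flat-blade stubby driver, 118 mm long, 70 g, orange handle; stands blade-down in a bore of the block. Origin at the middle of the blade's tip, z up the driver. Blade 14 mm wide along its x, 3 mm thick along y (2 mm at the tip). A black collar, 26 mm across, rests on the block's top; its underside is 48 mm above the tip.
- driver_grip (a point): Where to grip the driver: on its axis, 86 mm above the tip, axes as the driver's. The handle is square there, 24 x 24 mm, from 54 to 114 mm above the tip, its flats square to x and y; grip across two facing flats, from above.
- cross_driver: Cross-head driver of the same shape with a blue handle, in another bore of the block; a bystander. Origin at its tip, z up.
- tool_block: Fixed dark wooden block, 56 mm along x, 160 mm along y, 53 mm high, with three round bores 19 mm wide and 50 mm deep in its top at x = 0, y = -55, 0 and +55 mm; the middle one starts empty. Origin at the centre of its underside, on the worktop. A driver standing in it has its tip 5 mm above the worktop.
- riser: White shelf riser lying loose and upside-down on the worktop, about 0.95 kg: a board 100 mm along x, 300 mm along y, 18 mm thick, with a leg panel 78 mm high and 18 mm thick across each end. The leg at +y is fixed, its own cam already home. The leg at -y (the robot's right) is loose. Origin at the centre of the board's lower face, z up.
- leg: The loose leg at the riser's -y end, 100 x 18 x 78 mm. It slides only along the riser's y, on two dowels and a steel pin that show in the gap. Origin at the foot of its inner face, in the middle. It starts 2.2 mm off the board's end and stops when it meets it; the cam draws it in.
- cam: Zinc cam, 25 mm across, let into the board 36 mm from its loose end, its face level with the board. Turns only about the vertical, clockwise from above to tighten, and stays where it is left. To get snug it turns 0.5 to 1.45 rad from its start; how far differs each time with the depth of the pin and cannot be seen. Origin on its axis, 13.5 mm below its face.
- cam_axis (a point): Fixed point of the riser on the cam's axis, level with the board's face; axes as the riser's. Torque at the blade: 0.05 to 0.1 N m while the cam draws the leg; once the leg meets the board it climbs by 0.04 to 0.1 N m for every 0.1 rad of the hand. Snug is 0.15 to 0.2 N m; past about 0.23 N m the board is crushed.
- cam_slot (a point): Middle of the cam's face, 18.5 mm above the worktop, turning with the cam. The slot runs across the face along this point's y: 4.6 mm wide (6 mm at its bevelled lips), 25 mm long, 5.5 mm deep. The blade has 0.12 rad of play in it each way and gives some 0.6 rad per N m. Once it is in, its tip lies 4 to 6 mm below this point.
- open_end (a point): Middle of the board's end at the loose leg, on its upper edge (18 mm above the worktop), where the leg's inner face must arrive. Axes as the riser's.
- tight_end (a point): Middle of the board's other end, at the fixed leg, on its upper edge. Axes as the riser's.
- spice_a: Spice jar with a dark cap, pale contents and a red and white label, 41 mm across, 105 mm high; a bystander behind the riser. Origin at the centre of its foot.
- spice_c: Spice jar with a dark cap and a dark blue label, 41 mm across, 105 mm high; a bystander behind the riser. Origin at the centre of its foot.
- table_mug: White mug with yellow dots, 87 mm across without its handle, 97 mm high; a bystander behind the block. Origin at the centre of its foot.
Mind the look-alikes: they are no part of the job. Several things have the shape of the tool_block; the one meant has the colours described above.

How it is judged:
By the outcome, as a careful person would: the job done as asked, in the order asked, and still so for the second after the job is handed in, with the robot touching nothing.
It also fails if it takes over 70 s, if anything falls off the work surface, if the arm or the gripper's body presses on something with over 40 N, if the wrist force passes 120 N, or if a joint passes its speed limit or range.

ROBOT

A 6-joint arm with a two-finger parallel gripper is mounted at the origin on a cart in front of the work surface, level with it; the furniture and walls round the work are solid. World frame = base frame: x ahead of the robot, y to its left, z up, the work surface at z = 0. Lengths are in m, angles in rad, forces in N, time in s.
With the tool pointing down it reaches from about 0.3 to 0.875 m from the base axis. Payload 6.4 kg.
Tool frame: the origin (TCP) lies on the centre line of the jaws, within the pads' length; the fingertips stand 25 mm ahead of it and the grasp point (between the pads) lies 6 mm ahead of it; z points along the fingers, y is the line along which they close (so a half turn about z gives the same grasp; the last joint's range is limited). The gripper opens to 85 mm and grips with 20 to 120 N. Pads are 22 mm wide; open, the fingers measure 114 mm over their backs; the gripper's body (76 mm by 85 mm) begins 54 mm behind the grasp point. The pads swing forward as they close: fully open they stand 13 mm farther back than shut.
Start: joints at [-1.422, 0.181, 1.607, -0, 1.354, -0.206], TCP at [0.2, -0.539, 0.256] pointing down, gripper open.
Joint ranges: [-2.99, 2.99], [-0.89, 2.07], [0.3, 2.58], [-1.14, 4.28], [0, 2.63], [-3.12, 3.12]. Speed limits (rad/s): [2.57, 2.57, 3.01, 3.14, 3.14, 3.14].

INTERFACE

Orientations are given as a unit quaternion [w, x, y, z].
In Python, from bench import get_obs, camera, hand_in, spot_in gives the robot as it stands.
- The arm moves only by the shell command python3 -m jog 'ROWS'. ROWS is JSON, one flat list of numbers, 7 for each row, row after row: the shift along the tool's x, y, z in m, then the turn, a rotation vector about the tool's x, y, z in rad, then the closure, from 0 (fully open) to 1 (shut). A call has 1 to 20 rows; each row is the pose to reach, as a shift and turn from the pose commanded when the call began, along the tool's axes at that moment; what a row does not reach only later rows make up. A row lasts 1/8 s, in which the tool goes at most 62.5 mm and 10.7 degrees, less where a joint would pass 70% of its speed; a pose out of reach is approached as far as the arm can. A call with a gripper value outside its range is refused whole. The fingers move at their own pace and stop on an object; the grip force is fixed at half the most. Time passes only in rows, so rows that repeat a pose let the fingers close. It gives the time, the measured TCP pose, the force, the opening and the grip force at its end, in the units of the state.
- get_obs(): the state, without advancing time (a new reading comes with each control period).
- camera(name): name is "scene" or "top" or "wrist"; returns a dict with "frame" (400x640x3 uint8, red, green, blue), "mtx" (3x3 intrinsics, pixels), "extrinsics" (4x4, takes a point from camera to world coordinates). Camera axes: x right, y up, looking along -z (the intrinsics and any distortion apply to the point x, -y, -z); pixel columns grow to the right and rows downward; lengths in m; the calibration is good to about 2 mm. A picture is of the moment at which its call begins. There is no depth.
- hand_in(): hands the job in; it is judged then, once.
Trained networks look in a picture, given as the dict that the camera call returned (one of the last four; its "shot" number tells which), for a name from the list of things; names that differ only in an ending like _2 or _b are one class to them, and where a whole thing is asked for, a point or a joint stands for the part that bears it (a point fixed in the world has none). Each returns a list of dicts, best first, with "confidence" (0 to 1); they miss things now and then, are a little off and sometimes report something else, mostly with a low value. They report only what shows in the picture. A call takes as long as a camera call. They do not tell look-alikes from the thing itself.
- spot_in(picture, name): "xyz" ([x, y, z] in m, in world coordinates, good to about 4 mm: the middle of the surface that is visible of it).
The state is a dict: "time_s": time; "q": joint angles; "dq": joint speeds; "joint_efforts": joint torques, N m; "eef_pos": TCP position; "eef_rot": TCP orientation; "wrist_force": force on the tool from outside, world axes, zero at the start; "torque": the same for the moment, N m; "opening": opening from 0.0 (shut) to 1.0 (fully open); "grasp_force": force on a finger pad.
Only numpy, scipy, OpenCV 4.12 (cv2) and the standard library are available. Lean on these libraries where they do the work, as an engineer would, in place of code of your own. Each camera call takes 0.05 s, during which the arm holds its last target. There are 200 camera calls.

## Working session

There is one attempt and no reset: what is moved stays moved. The work goes in short steps, Python scripts to look and compute and a shell command to move; the robot and the scene stay as the last step left them, time stands still between calls to the robot, and variables do not carry over. Pictures are saved under pics/ and viewed, at most 10 in all, crops included, and the job is handed in when it is done.

```bash
mkdir -p pics; cat > h.py <<'E'
import numpy as np,cv2
from bench import get_obs,camera,spot_in
from scipy.spatial.transform import Rotation as R
def save(p,n): cv2.imwrite('pics/'+n,p['frame'][:,:,::-1])
def ray(p,u,v):
    K=np.array(p['mtx']);E=np.array(p['extrinsics'])
    d=np.linalg.inv(K)@[u,v,1];d=E[:3,:3]@[d[0],-d[1],-d[2]];return E[:3,3],d
def atz(p,u,v,z):
    o,d=ray(p,u,v);return o+d*(z-o[2])/d[2]
def rot(o=None):
    o=o or get_obs();q=o['eef_rot'];return R.from_quat([q[1],q[2],q[3],q[0]])
E
python3 - <<'E'
from h import *
o=get_obs();print({k:np.round(v,3) for k,v in o.items()});print(rot(o).as_matrix().round(3))
for c in('scene','top'):
    p=camera(c);save(p,c+'1.png');print(c,p.keys(),np.round(p['extrinsics'],3).tolist(),np.round(p['mtx'],1).tolist())
    for n in['driver','driver_grip','cross_driver','tool_block','cam','cam_slot','open_end','tight_end','leg','table_mug','spice_a','spice_c']:
        print(n,[(np.round(d['xyz'],3).tolist(),round(d['confidence'],2)) for d in spot_in(p,n)[:3]])
E
```

```text
{'time_s': np.float64(0.0), 'q': array([-1.422,  0.182,  1.608, -0.   ,  1.354, -0.206]), 'dq': array([ 0.   , -0.001, -0.001, -0.003, -0.001, -0.   ]), 'joint_efforts': array([-1.0000e-03, -4.4487e+01, -3.5134e+01, -0.0000e+00,  9.0000e-03,
       -0.0000e+00]), 'eef_pos': array([ 0.2  , -0.539,  0.255]), 'eef_rot': array([-0.001,  0.984,  0.176,  0.   ]), 'wrist_force': array([-0.432,  0.377,  0.236]), 'torque': array([-0.013,  0.006,  0.016]), 'grasp_force': np.float64(0.0), 'opening': np.float64(0.998)}
[[ 0.938  0.347 -0.   ]
 [ 0.347 -0.938  0.002]
 [ 0.    -0.002 -1.   ]]
scene dict_keys(['frame', 'mtx', 'extrinsics', 'shot']) [[0.672, 0.311, -0.672, -0.601], [-0.741, 0.288, -0.607, -1.166], [0.004, 0.906, 0.424, 0.796], [0.0, 0.0, 0.0, 1.0]] [[475.5, 0.0, 322.4], [0.0, 475.5, 196.3], [0.0, 0.0, 1.0]]
driver [([0.403, -0.388, 0.093], 0.67)]
driver_grip [([0.404, -0.385, 0.089], 0.68)]
cross_driver [([0.398, -0.276, 0.09], 0.44), ([0.406, -0.388, 0.088], 0.41)]
tool_block [([0.418, -0.654, 0.043], 0.72), ([0.392, -0.34, 0.036], 0.63)]
cam [([0.454, 0.144, 0.016], 0.56)]
cam_slo
[... 490 characters left out ...]
.081, 0.973, -0.216, 0.206], [-0.997, -0.08, 0.012, -0.124], [-0.006, 0.216, 0.976, 1.548], [0.0, 0.0, 0.0, 1.0]] [[373.3, 0.0, 318.9], [0.0, 373.3, 201.8], [0.0, 0.0, 1.0]]
driver [([0.417, -0.371, 0.118], 0.41)]
driver_grip [([0.414, -0.37, 0.112], 0.45)]
cross_driver []
tool_block [([0.432, -0.632, 0.055], 0.63), ([0.419, -0.374, 0.111], 0.58), ([0.408, -0.315, 0.05], 0.57)]
cam []
cam_slot [([0.464, 0.157, 0.018], 0.34)]
open_end [([0.468, 0.164, 0.019], 0.65)]
tight_end [([0.466, 0.163, 0.018], 0.59)]
leg [([0.477, -0.008, 0.078], 0.51)]
table_mug [([0.644, -0.129, 0.06], 0.85), ([0.479, -0.009, 0.075], 0.29)]
spice_a [([0.608, 0.03, 0.105], 0.56)]
spice_c [([0.608, 0.03, 0.105], 0.56)]
```

View pics/scene1.png

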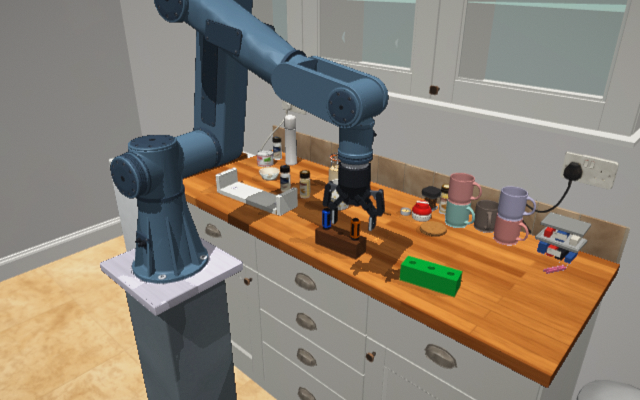

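View pics/top1.png

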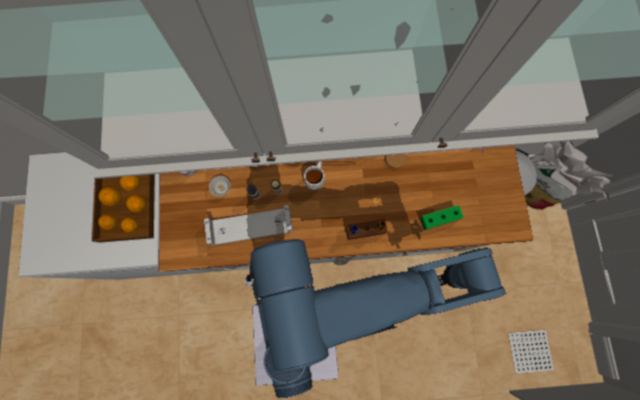

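The scene view shows the dark block at about (340,240), with the blue driver at its left and the orange one at (355,228). The riser is at (255,195), with its loose leg at about (290,203). The green block is the look-alike. I'll move over the dark block and look with the wrist camera.

```bash
python3 -m jog '[0.06,-0.025,0,0,0,0,0, 0.12,-0.05,0,0,0,0,0, 0.18,-0.08,0,0,0,0,0, 0.23,-0.1,0,0,0,0,0, 0.23,-0.1,0,0,0,0,0, 0.23,-0.1,0,0,0,0,0]'
cat > look.py <<'E'
from h import *
import sys
def look(c,name,names,k=3):
    p=camera(c);save(p,name)
    for n in names: print(c,n,[(np.round(d['xyz'],4).tolist(),round(d['confidence'],2)) for d in spot_in(p,n)[:k]])
    o=get_obs();print(np.round(o['eef_pos'],4),rot(o).as_matrix().round(3).tolist(),o['time_s']);print(np.round(p['extrinsics'],4).tolist(),np.round(p['mtx'],1).tolist())
    import pickle;pickle.dump(p,open('pics/'+name+'.pkl','wb'))
    return p
if __name__=='__main__': look(sys.argv[1],sys.argv[2],sys.argv[3:])
E
python3 look.py wrist w1.png driver driver_grip cross_driver tool_block
```

```text
time_s: 2.05
eef_pos: [0.3807, -0.3657, 0.2564]
eef_rot: [0.0, 0.984, 0.177, -0.0]
wrist_force: [-0.6, -0.3, -0.3]
opening: 0.996
grasp_force: 0.0
wrist driver [([0.4179, -0.3789, 0.1133], 0.76), ([0.4337, -0.0206, 0.0127], 0.53)]
wrist driver_grip [([0.4198, -0.3767, 0.1191], 0.74)]
wrist cross_driver [([0.413, -0.2766, 0.119], 0.82)]
wrist tool_block [([0.438, -0.6144, 0.048], 0.83), ([0.4201, -0.3187, 0.0551], 0.73), ([0.417, -0.3779, 0.1221], 0.36)]
[ 0.3798 -0.3666  0.2562] [[0.939, 0.345, -0.0], [0.345, -0.939, 0.0], [-0.0, -0.0, -1.0]] 2.3
[[0.3487, 0.8949, 0.2786, 0.4511], [-0.9372, 0.3328, 0.1043, -0.3389], [0.0007, -0.2975, 0.9547, 0.3745], [0.0, 0.0, 0.0, 1.0]] [[319.6, 0.0, 324.6], [0.0, 319.6, 201.9], [0.0, 0.0, 1.0]]
```

View pics/w1.png

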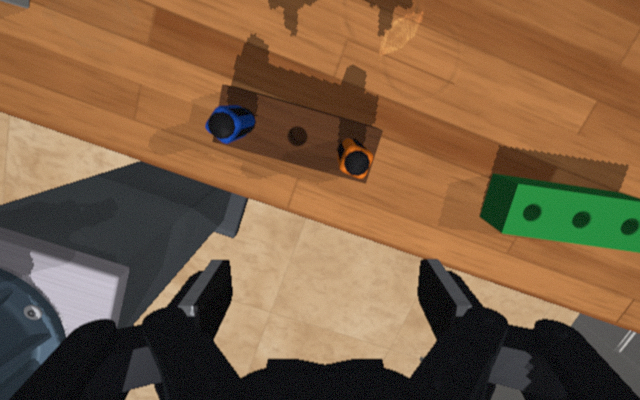

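The wrist view shows the blue cap at (224,125), the empty bore at (298,136), the orange cap at (357,162), and block top corners at about (230,87), (382,130) and (368,182).

```bash
python3 - <<'E'
from h import *
import pickle
p=pickle.load(open('pics/w1.png.pkl','rb'))
for u,v,z in[(224,125,.123),(357,162,.123),(298,136,.053),(230,87,.053),(382,130,.053),(368,182,.053)]: print(u,v,atz(p,u,v,z).round(4))
im=p['frame'][75:200,190:400,::-1];cv2.imwrite('pics/w1c.png',cv2.resize(im,None,fx=3.8,fy=3.8,interpolation=cv2.INTER_CUBIC))
E
```

```text
224 125 [ 0.4087 -0.2725  0.123 ]
357 162 [ 0.4178 -0.3789  0.123 ]
298 136 [ 0.4122 -0.3255  0.053 ]
230 87 [ 0.4329 -0.2503  0.053 ]
382 130 [ 0.4465 -0.4011  0.053 ]
368 182 [ 0.3932 -0.4085  0.053 ]
```

View pics/w1c.png

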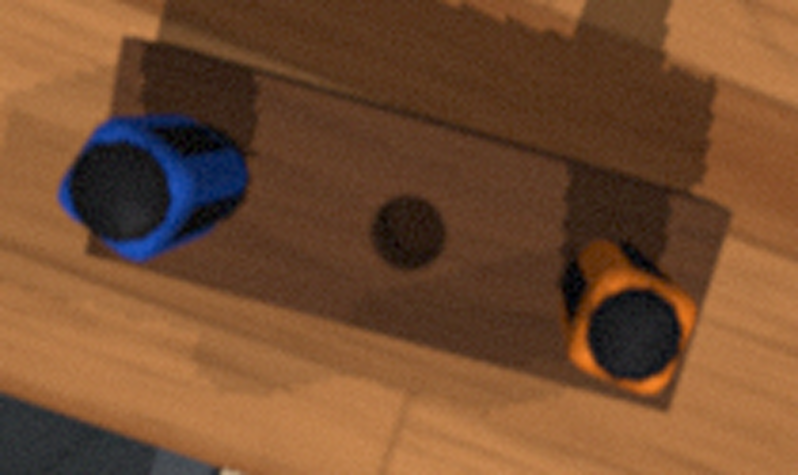

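The orange handle's flats are tilted about 27° clockwise in the image, roughly 10° more than the block. I'll turn and move closer to refine that.

```bash
python3 -m jog '[0,0.01,0.03,0,0,0.15,0, 0,0.02,0.06,0,0,0.3,0, 0,0.025,0.06,0,0,0.45,0, 0,0.025,0.06,0,0,0.45,0, 0,0.025,0.06,0,0,0.45,0]'
python3 - <<'E'
from look import *
p=look('wrist','w2.png',['driver'],1);print(np.round(get_obs()['q'],3))
q=spot_in(p,'driver')
K=np.array(p['mtx']);E=np.array(p['extrinsics']);c=E[:3,:3].T@(np.array([.4178,-.379,.11])-E[:3,3]);u=int(K[0,0]*c[0]/-c[2]+K[0,2]);v=int(K[1,1]*-c[1]/-c[2]+K[1,2]);print(u,v)
u0,v0=max(u-75,0),max(v-70,0);print(u0,v0)
cv2.imwrite('pics/w2c.png',cv2.resize(p['frame'][v0:v0+140,u0:u0+150,::-1],None,fx=4,fy=4,interpolation=cv2.INTER_CUBIC))
E
```

```text
time_s: 2.92
eef_pos: [0.3891, -0.3895, 0.1967]
eef_rot: [0.0, 0.999, -0.047, 0.0]
wrist_force: [0.6, -0.7, -0.1]
opening: 0.998
grasp_force: 0.0
wrist driver [([0.4196, -0.3817, 0.1141], 0.79)]
[ 0.3893 -0.3892  0.1968] [[0.996, -0.094, 0.0], [-0.094, -0.996, -0.001], [0.001, 0.001, -1.0]] 3.025
[[-0.0928, 0.9509, 0.2954, 0.4639], [-0.9957, -0.0888, -0.0269, -0.3962], [0.0006, -0.2966, 0.955, 0.3148], [0.0, 0.0, 0.0, 1.0]] [[319.6, 0.0, 324.6], [0.0, 319.6, 201.9], [0.0, 0.0, 1.0]]
[-1.001  0.187  1.726  0.     1.228  0.664]
304 178
229 108
```

View pics/w2c.png

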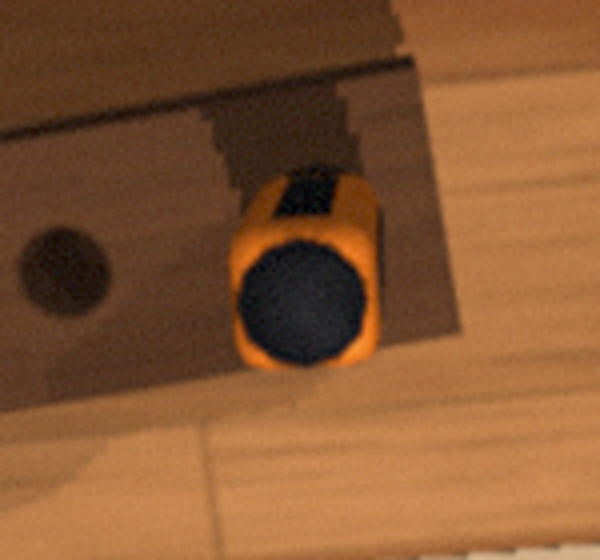

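```bash
python3 - <<'E'
from h import *
import pickle
p=pickle.load(open('pics/w2.png.pkl','rb'));c=atz(p,304.7,183,.123);print(c)
b=atz(p,229+65/4,108+270/4,.053);print('bore',b)
o=get_obs();print(rot(o).inv().apply(np.array([*c[:2],.102])-o['eef_pos']))
E
```

```text
[ 0.41791457 -0.37967743  0.123     ]
bore [ 0.41215653 -0.32488047  0.053     ]
[ 0.02748536 -0.01213595  0.09479061]
```

```bash
python3 -m jog '[0.027,-0.012,0,0,0,0,0, 0.027,-0.012,0.01,0,0,0,0.3, 0.027,-0.012,0.06,0,0,0,0.3, 0.027,-0.012,0.095,0,0,0,0.3, 0.027,-0.012,0.095,0,0,0,0.3, 0.027,-0.012,0.095,0,0,0,0.6, 0.027,-0.012,0.095,0,0,0,1, 0.027,-0.012,0.095,0,0,0,1, 0.027,-0.012,0.095,0,0,0,1, 0.027,-0.012,0.095,0,0,0,1]'
```

```text
time_s: 4.32
eef_pos: [0.4182, -0.3808, 0.1032]
eef_rot: [0.001, 0.999, -0.047, 0.001]
wrist_force: [-0.0, 0.1, 6.9]
opening: 0.272
grasp_force: 60.5
```

```bash
python3 -m jog '[0,0,-0.03,0,0,0,1, 0,0,-0.07,0,0,0,1, 0,0,-0.12,0,0,0,1, 0,-0.03,-0.15,0,0,0,1, 0,-0.09,-0.15,0,0,0,1, -0.003,-0.15,-0.15,0,0,0,1, -0.006,-0.21,-0.15,0,0,0,1, -0.01,-0.27,-0.15,0,0,0,1, -0.01,-0.33,-0.15,0,0,0,1, -0.01,-0.33,-0.15,0,0,0,1, -0.01,-0.33,-0.15,0,0,0,1]'; python3 look.py wrist w3.png cam cam_slot cam_axis leg open_end driver;python3 -c "
from bench import *;print(get_obs()['q'].round(3) if hasattr(get_obs()['q'],'round') else get_obs()['q'])"
```

```text
time_s: 5.7
eef_pos: [0.4389, -0.0503, 0.2516]
eef_rot: [0.0, 0.999, -0.047, 0.0]
wrist_force: [0.2, -0.2, -0.7]
opening: 0.275
grasp_force: 59.8
wrist cam [([0.4732, 0.0371, 0.0158], 0.6)]
wrist cam_slot [([0.4793, 0.0386, 0.0173], 0.82)]
wrist cam_axis [([0.4682, 0.1456, 0.015], 0.64)]
wrist leg [([0.4838, -0.0106, 0.0772], 0.57)]
wrist open_end [([0.4743, 0.1419, 0.0162], 0.76)]
wrist driver [([0.449, -0.0507, 0.2609], 0.8)]
[ 0.4388 -0.0511  0.2512] [[0.995, -0.097, -0.0], [-0.097, -0.995, 0.0], [-0.0, -0.0, -1.0]] 6.05
[[-0.0935, 0.9509, 0.2951, 0.5137], [-0.9956, -0.0896, -0.0268, -0.057], [0.0009, -0.2963, 0.9551, 0.3698], [0.0, 0.0, 0.0, 1.0]] [[319.6, 0.0, 324.6], [0.0, 319.6, 201.9], [0.0, 0.0, 1.0]]
[-0.386 -0.125  1.931 -0.     1.336  1.282]
```

View pics/w3.png

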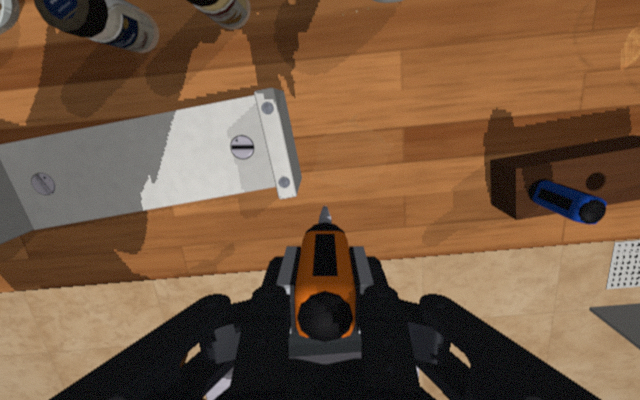

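The cam is at (242,147) with a near-horizontal slot, the loose leg is at (280,145), and the driver's tip is at (325,212). I'll enlarge both.

```bash
python3 - <<'E'
import pickle,cv2,numpy as np
p=pickle.load(open('pics/w3.png.pkl','rb'));f=p['frame'][:,:,::-1]
a=cv2.resize(f[120:175,210:310],(800,440),interpolation=cv2.INTER_CUBIC)[:,:480]
b=cv2.resize(f[190:245,300:350],(400,440),interpolation=cv2.INTER_CUBIC)[:,:320]
cv2.imwrite('pics/w3c.png',np.hstack([a,b]))
E
```

```text
(no output)
```

View pics/w3c.png

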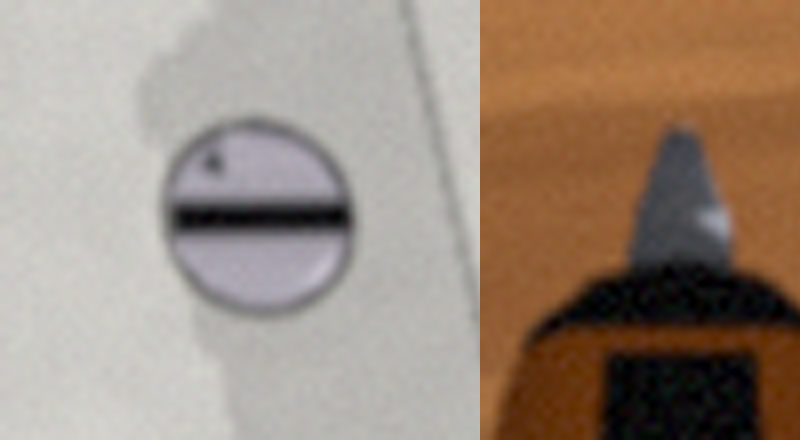

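The tip is only about 4 px wide, so the blade is edge-on: its width lies along tool x. The slot runs along tool y, so a −90° turn aligns them and also leaves joint 6 enough range for tightening.

```bash
python3 - <<'E'
from h import *
import pickle
p=pickle.load(open('pics/w3.png.pkl','rb'))
a,b,c=[atz(p,u,v,.0185) for u,v in[(231.9,147.1),(253.75,147.0),(242.5,147.1)]]
print(a,b,c,'slot len',np.linalg.norm(b-a),'dir deg',np.degrees(np.arctan2(*(a-b)[[1,0]])))
e1,e2=[atz(p,210+u/8,120+v/8,.018) for u,v in[(405,0),(470,290)]];print('edge',e1,e2,np.degrees(np.arctan2(*(e1-e2)[[1,0]])))
o=get_obs();Rm=rot(o)
t=atz(p,325.2,206.3,o['eef_pos'][2]-.098);print('tip corner tool',Rm.inv().apply(t-o['eef_pos']))
print('cam tool',Rm.inv().apply(c-o['eef_pos']),np.degrees(np.arctan2(*Rm.as_matrix()[[1,0],0])))
E
```

```text
[0.47709396 0.04779044 0.0185    ] [0.47496719 0.02401404 0.0185    ] [0.47601012 0.03626463 0.0185    ] slot len 0.023871323168394017 dir deg 84.88855291191781
edge [0.5025701  0.01227339 0.018     ] [0.46332485 0.00926679 0.018     ] 4.380899650153377
tip corner tool [ 0.00470067 -0.00047576  0.09799879]
cam tool [ 0.02864518 -0.09054758  0.23269543] -5.564886785805971
```

```bash
python3 -m jog '[0.005,-0.02,0,0,0,-0.18,1, 0.01,-0.04,0,0,0,-0.36,1, 0.015,-0.06,0,0,0,-0.54,1, 0.02,-0.08,0,0,0,-0.72,1, 0.0285,-0.0905,0,0,0,-0.9,1, 0.0285,-0.0905,0,0,0,-1.08,1, 0.0285,-0.0905,0.03,0,0,-1.26,1, 0.0285,-0.0905,0.07,0,0,-1.42,1, 0.0285,-0.0905,0.1,0,0,-1.58,1, 0.0285,-0.0905,0.105,0,0,-1.58,1, 0.0285,-0.0905,0.105,0,0,-1.58,1, 0.0285,-0.0905,0.105,0,0,-1.58,1]'
python3 - <<'E'
from look import *
p=look('wrist','w4.png',['cam_slot'],1);f=p['frame'][:,:,::-1]
cv2.imwrite('pics/w4c.png',cv2.resize(f[150:250,275:375],(600,600),interpolation=cv2.INTER_CUBIC));print(np.round(get_obs()['q'],3))
E
```

```text
time_s: 7.55
eef_pos: [0.4769, 0.037, 0.1478]
eef_rot: [0.001, 0.737, 0.675, 0.001]
wrist_force: [0.1, 0.1, -0.4]
opening: 0.272
grasp_force: 59.8
wrist cam_slot [([0.4799, 0.0416, 0.0156], 0.96)]
[0.4767 0.0371 0.1476] [[0.087, 0.996, 0.002], [0.996, -0.087, -0.0], [-0.0, 0.003, -1.0]] 7.65
[[0.9962, 0.0843, 0.0233, 0.4826], [-0.0875, 0.951, 0.2966, 0.1129], [0.0029, -0.2975, 0.9547, 0.2659], [0.0, 0.0, 0.0, 1.0]] [[319.6, 0.0, 324.6], [0.0, 319.6, 201.9], [0.0, 0.0, 1.0]]
[-0.171  0.096  1.942  0.     1.101 -0.084]
```

View pics/w4c.png

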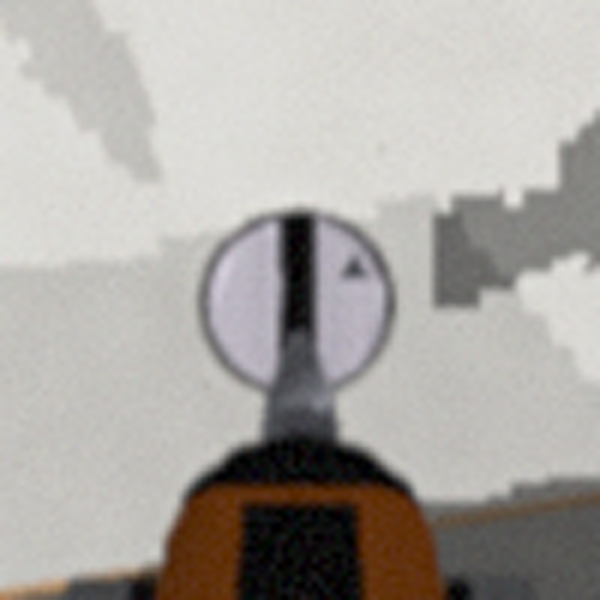

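The slot is vertical at u≈298 in the crop and the blade tip sits over it at u≈302, so lateral alignment is within about 0.5 mm. I'll check the position along the slot.

```bash
python3 - <<'E'
from h import *
import pickle
p=pickle.load(open('pics/w4.png.pkl','rb'));o=get_obs();Rm=rot(o)
c=atz(p,275+297/6,150+301/6,.0185);print(c,Rm.inv().apply(c-o['eef_pos']))
t=atz(p,275+302/6,150+330/6,o['eef_pos'][2]-.098);print('tip far corner',Rm.inv().apply(t-o['eef_pos']))
E
```

```text
[0.47656785 0.03756022 0.0185    ] [ 0.00047323 -0.00053288  0.12911366]
tip far corner [6.37904983e-03 6.24760728e-05 9.79993188e-02]
```

```bash
python3 -m jog '[0.001,-0.0005,0.015,0,0,0,1, 0.001,-0.0005,0.025,0,0,0,1, 0.001,-0.0005,0.029,0,0,0,1, 0.001,-0.0005,0.031,0,0,0,1, 0.001,-0.0005,0.033,0,0,0,1, 0.001,-0.0005,0.034,0,0,0,1, 0.001,-0.0005,0.034,0,0,0,1]'; python3 -c "
from bench import *;o=get_obs();print(o['torque'],o['wrist_force'])"
```

```text
time_s: 8.52
eef_pos: [0.4754, 0.0384, 0.1153]
eef_rot: [-0.001, 0.737, 0.676, -0.001]
wrist_force: [-13.1, 1.8, 34.1]
opening: 0.273
grasp_force: 64.4
[ 0.37624103  3.3433806  -0.00564844] [-13.13394122   1.84360744  34.08890225]
```

The force of 34 N up and 13 N towards −x means the blade is on the +x lip bevel. I'll back off and shift about 1.2 mm in tool −y.

```bash
python3 -m jog '[0,0,-0.005,0,0,0,1, 0,-0.0012,-0.006,0,0,0,1, 0,-0.0012,-0.006,0,0,0,1]'; python3 - <<'E'
from look import *
p=look('wrist','w5.png',['cam_slot'],1);f=p['frame'][:,:,::-1]
print(np.round(get_obs()['wrist_force'],1))
cv2.imwrite('pics/w5c.png',cv2.resize(f[170:250,285:365],(600,600),interpolation=cv2.INTER_CUBIC))
E
```

```text
time_s: 8.9
eef_pos: [0.4739, 0.0384, 0.1179]
eef_rot: [-0.0, 0.737, 0.676, -0.0]
wrist_force: [-1.0, 0.3, -1.0]
opening: 0.27
grasp_force: 59.8
wrist cam_slot [([0.4807, 0.042, 0.0187], 0.72)]
[0.4739 0.0384 0.1178] [[0.086, 0.996, -0.001], [0.996, -0.086, 0.0], [0.0, -0.001, -1.0]] 9.0
[[0.9963, 0.0816, 0.0259, 0.4797], [-0.0856, 0.9513, 0.2961, 0.1143], [-0.0004, -0.2972, 0.9548, 0.236], [0.0, 0.0, 0.0, 1.0]] [[319.6, 0.0, 324.6], [0.0, 319.6, 201.9], [0.0, 0.0, 1.0]]
[-0.1  0.1 -1.2]
```

View pics/w5c.png

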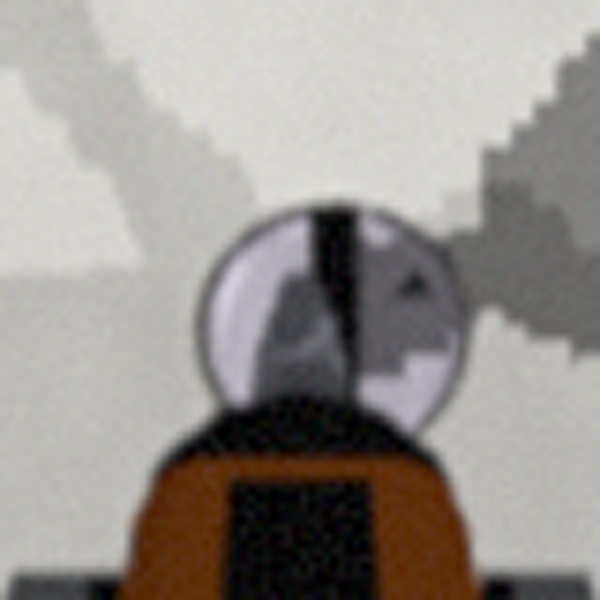

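The picture shows the tip now about 4.5 px (3 mm) left of the slot, at u≈302 versus 335 in the crop. The riser hasn't moved, and the driver is still straight in the grip. I'll shift +3 mm in tool y.

```bash
python3 -m jog '[0,0.003,0,0,0,0,1, 0,0.003,0,0,0,0,1, 0,0.003,0.0,0,0,0,1]'; python3 - <<'E'
from look import *
p=look('wrist','w6.png',['cam_slot'],1);f=p['frame'][:,:,::-1]
cv2.imwrite('pics/w6c.png',cv2.resize(f[170:250,285:365],(600,600),interpolation=cv2.INTER_CUBIC))
g=f.astype(int).sum(2)
for v in(200,202,204,206,208,210,212,214,216): print(v,g[v,312:342].tolist())
E
```

```text
time_s: 9.38
eef_pos: [0.4772, 0.0381, 0.1182]
eef_rot: [-0.0, 0.737, 0.676, -0.0]
wrist_force: [0.2, -0.2, 0.1]
opening: 0.27
grasp_force: 59.8
wrist cam_slot [([0.4786, 0.0467, 0.0213], 0.95)]
[0.4771 0.0382 0.1182] [[0.086, 0.996, -0.0], [0.996, -0.086, 0.0], [0.0, -0.0, -1.0]] 9.475
[[0.9963, 0.0817, 0.0255, 0.483], [-0.0856, 0.9513, 0.2962, 0.114], [-0.0, -0.2973, 0.9548, 0.2363], [0.0, 0.0, 0.0, 1.0]] [[319.6, 0.0, 324.6], [0.0, 319.6, 201.9], [0.0, 0.0, 1.0]]
200 [501, 417, 342, 346, 377, 442, 473, 511, 505, 356, 124, 36, 23, 43, 63, 162, 366, 524, 508, 457, 406, 350, 304, 332, 420, 519, 531, 482, 461, 459]
202 [357, 401, 482, 520, 532, 535, 528, 538, 517, 353, 136, 23, 27, 31, 56, 153, 321, 391, 349, 312, 299, 326, 296, 288, 272, 276, 288, 286, 299, 300]
204 [547, 571, 560, 551, 547, 526, 532, 534, 513, 344, 141, 63, 87, 91, 70, 84, 199, 268, 286, 282, 272, 283, 289, 295, 301, 293, 259, 233, 249, 295]
206 [609, 565, 553, 542, 533, 533, 532, 530, 519, 341, 158, 197, 221, 219, 175, 115, 190, 266, 287, 285, 290, 266, 218, 173, 242, 291, 292, 252, 235, 269]
208 [575, 553, 548, 543, 529, 538, 525, 528, 505, 348, 228, 215, 232, 223, 219, 189, 216, 265, 278, 282, 287, 210, 155, 116, 127, 189, 277, 292, 281, 251]
210 [542, 557, 545, 532, 540, 531, 535, 529, 508, 366, 227, 209, 205, 224, 229, 240, 258, 272, 278, 278, 290, 259, 261, 255, 262, 273, 288, 293, 286, 259]
212 [546, 549, 544, 541, 534, 528, 533, 504, 418, 278, 207, 222, 224, 244, 262, 288, 302, 306, 284, 284, 276, 274, 302, 274, 277, 296, 296, 282, 287, 249]
214 [546, 550, 556, 541, 533, 535, 524, 468, 323, 229, 229, 250, 258, 263, 300, 333, 361, 343, 309, 275, 285, 290, 286, 298, 296, 278, 296, 288, 279, 244]
216 [541, 550, 548, 531, 536, 534, 495, 351, 253, 256, 273, 286, 305, 335, 362, 379, 381, 351, 298, 280, 272, 264, 295, 285, 286, 291, 287, 310, 362, 288]
```

Now the tip spans columns 323–326 and the slot 321–328, so they're centred. Descending.

```bash
python3 -m jog '[0,0,0.002,0,0,0,1, 0,0,0.003,0,0,0,1, 0,0,0.004,0,0,0,1, 0,0,0.005,0,0,0,1, 0,0,0.0055,0,0,0,1, 0,0,0.0055,0,0,0,1]'; python3 -c "
from bench import *;o=get_obs();print(o['torque'],o['wrist_force'])"
```

```text
time_s: 10.22
eef_pos: [0.4772, 0.0382, 0.1128]
eef_rot: [-0.0, 0.737, 0.676, -0.0]
wrist_force: [0.4, 0.6, -0.2]
opening: 0.277
grasp_force: 59.8
[-0.02562745 -0.01270514 -0.00845653] [ 0.36528859  0.58747653 -0.17271579]
```

```bash
python3 -m jog '[0,0,0.001,0,0,0,1, 0,0,0.001,0,0,0.05,1, 0,0,0.001,0,0,0.1,1, 0,0,0.001,0,0,0.15,1, 0,0,0.001,0,0,0.2,1, 0,0,0.001,0,0,0.25,1, 0,0,0.001,0,0,0.3,1, 0,0,0.001,0,0,0.35,1, 0,0,0.001,0,0,0.35,1]'; cat > t.py <<'E'
from h import *
o=get_obs();r=rot(o).as_matrix()[:,0];print('T',np.round(o['torque'],3),'F',np.round(o['wrist_force'],1),'yaw',round(np.arctan2(r[1],r[0]),3),np.round(o['eef_pos'],4),o['grasp_force'].round(1))
E
python3 t.py
```

```text
time_s: 11.35
eef_pos: [0.4774, 0.038, 0.1118]
eef_rot: [0.0, 0.843, 0.538, 0.0]
wrist_force: [0.6, -0.3, -1.2]
opening: 0.274
grasp_force: 59.7Traceback (most recent call last):
  File "t.py", line 2, in <module>
    o=get_obs();r=rot(o).as_matrix()[:,0];print('T',np.round(o['torque'],3),'F',np.round(o['wrist_force'],1),'yaw',round(np.arctan2(r[1],r[0]),3),np.round(o['eef_pos'],4),o['grasp_force'].round(1))
                                                                                                                                                                           ^^^^^^^^^^^^^^^^^^^^^^
AttributeError: 'float' object has no attribute 'round'
```

```bash
sed -i "s/,o\['grasp_force'\].round(1)//" t.py; python3 t.py; python3 -m jog '[0,0,0,0,0,0.05,1, 0,0,0,0,0,0.1,1, 0,0,0,0,0,0.1,1]'; python3 t.py
```

```text
T [-0.104 -0.233  0.075] F [ 0.6 -0.3 -1.2] yaw 1.135 [0.4774 0.038  0.1118]
time_s: 11.72
eef_pos: [0.4774, 0.038, 0.1118]
eef_rot: [0.0, 0.869, 0.495, 0.0]
wrist_force: [1.2, -1.6, -2.0]
opening: 0.274
grasp_force: 59.6
T [-0.209 -0.28   0.066] F [ 1.2 -1.6 -2. ] yaw 1.036 [0.4774 0.038  0.1118]
```

```bash
echo "import sys;sys.exit(o['torque'][2]>.115)">>t.py
python3 -m jog '[0,0,0,0,0,0.03,1, 0,0,0,0,0,0.06,1, 0,0,0,0,0,0.06,1]' >/dev/null; python3 t.py && python3 -m jog '[0,0,0,0,0,0.03,1, 0,0,0,0,0,0.06,1, 0,0,0,0,0,0.06,1]'>/dev/null && python3 t.py && python3 -m jog '[0,0,0,0,0,0.03,1, 0,0,0,0,0,0.06,1, 0,0,0,0,0,0.06,1]'>/dev/null && python3 t.py && python3 -m jog '[0,0,0,0,0,0.03,1, 0,0,0,0,0,0.06,1, 0,0,0,0,0,0.06,1]'>/dev/null && python3 t.py
```

```text
T [-0.353 -0.554  0.049] F [ 2.8 -2.3 -3.2] yaw 0.975 [0.4774 0.038  0.1119]False
```

```bash
sed -i "s/sys.exit(/sys.exit(int(/;s/>.115)/>.115))/" t.py
python3 -m jog '[0,0.0003,0,0,0,0.03,1, 0,0.0003,0,0,0,0.06,1, 0,0.0003,0,0,0,0.06,1]' >/dev/null; python3 t.py && python3 -m jog '[0,0,0,0,0,0.03,1, 0,0,0,0,0,0.06,1, 0,0,0,0,0,0.06,1]'>/dev/null && python3 t.py && python3 -m jog '[0,0,0,0,0,0.03,1, 0,0,0,0,0,0.06,1, 0,0,0,0,0,0.06,1]'>/dev/null && python3 t.py && python3 -m jog '[0,0,0,0,0,0.03,1, 0,0,0,0,0,0.06,1, 0,0,0,0,0,0.06,1]'>/dev/null && python3 t.py
```

```text
T [-0.288 -0.446  0.036] F [ 2.7 -1.1 -1.9] yaw 0.914 [0.4775 0.0379 0.1118]
T [-0.375 -0.527  0.084] F [ 2.2 -1.1 -2.8] yaw 0.854 [0.4775 0.0379 0.1118]
T [-0.41  -0.535 -0.005] F [ 2.1 -1.9 -2. ] yaw 0.794 [0.4775 0.0379 0.1118]
T [-0.5   -0.614  0.085] F [ 2.9 -1.9 -2.6] yaw 0.734 [0.4775 0.0379 0.1118]
```

Single torque readings are noisy, about ±0.03, so I'll average several.

```bash
cat > t.py <<'E'
from h import *
import sys
T=[];F=[];J=[]
for i in range(8):
    o=get_obs();T.append(o['torque'][2]);F.append(o['wrist_force']);J.append(o['joint_efforts'][5])
    if i<7: camera('wrist')
r=rot(o).as_matrix()[:,0];m=np.mean(T)
print('Tz %.3f sd %.3f'%(m,np.std(T)),'J6 %.3f sd %.3f'%(np.mean(J),np.std(J)),'F',np.mean(F,0).round(1),'yaw',round(np.arctan2(r[1],r[0]),3),o['time_s'])
sys.exit(int(max(m,abs(np.mean(J)))>.115))
E
python3 t.py && python3 -m jog '[0,0,0,0,0,0.04,1, 0,0,0,0,0,0.08,1, 0,0,0,0,0,0.08,1]'>/dev/null && python3 t.py
```

```text
Tz 0.067 sd 0.025 J6 0.107 sd 0.058 F [ 2.7 -2.1 -2.4] yaw 0.735 13.95
Tz 0.082 sd 0.024 J6 0.120 sd 0.076 F [ 2.6 -2.9 -2.2] yaw 0.655 14.675
```

```bash
sed -i 's/^sys.exit.*/sys.exit(int(m>.11))/' t.py
python3 -m jog '[0,0.0002,0,0,0,0.04,1, 0,0.0002,0,0,0,0.08,1, 0,0.0002,0,0,0,0.08,1]'>/dev/null && python3 t.py && python3 -m jog '[0,0,0,0,0,0.04,1, 0,0,0,0,0,0.07,1, 0,0,0,0,0,0.07,1]'>/dev/null && python3 t.py && python3 -m jog '[0,0,0,0,0,0.04,1, 0,0,0,0,0,0.07,1, 0,0,0,0,0,0.07,1]'>/dev/null && python3 t.py
```

```text
Tz 0.135 sd 0.040 J6 0.170 sd 0.075 F [ 2.4 -2.7 -1.9] yaw 0.575 15.4
```

```bash
python3 t.py; python3 -m jog '[0,0,0,0,0,0.015,1, 0,0,0,0,0,0.03,1, 0,0,0,0,0,0.03,1]'>/dev/null; python3 t.py
```

```text
Tz 0.141 sd 0.026 J6 0.133 sd 0.002 F [ 2.4 -2.6 -2. ] yaw 0.575 15.75
Tz 0.151 sd 0.015 J6 0.169 sd 0.029 F [ 2.6 -3.1 -1.7] yaw 0.545 16.475
```

```bash
python3 t.py
```

```text
Tz 0.157 sd 0.029 J6 0.152 sd 0.000 F [ 2.2 -2.9 -1.9] yaw 0.545 16.825
```

```bash
python3 -m jog '[0,0,0,0,0,0.02,1, 0,0,0,0,0,0.037,1, 0,0,0,0,0,0.037,1, 0,0,0,0,0,0.037,1, 0,0,0,0,0,0.037,1]'>/dev/null; python3 t.py
```

```text
Tz 0.176 sd 0.033 J6 0.183 sd 0.000 F [ 2.  -3.5 -2.2] yaw 0.508 17.8
```

Snug at about 0.18 N m. Now I'll unwind into the middle of the play and withdraw straight up.

```bash
python3 -m jog '[0,0,0,0,0,-0.06,1, 0,0,0,0,0,-0.12,1, 0,0,0,0,0,-0.18,1, 0,0,0,0,0,-0.21,1, 0,0,0,0,0,-0.21,1]'>/dev/null; python3 t.py; python3 -m jog '[0,0,-0.003,0,0,0,1, 0,0,-0.006,0,0,0,1, 0,0,-0.012,0,0,0,1, 0,0,-0.04,0,0,0,1, 0,0,-0.09,0,0,0,1, 0,0,-0.13,0,0,0,1, 0,0,-0.13,0,0,0,1]'; python3 - <<'E'
from look import *
p=look('wrist','w7.png',['cam_slot','leg'],1);f=p['frame'][:,:,::-1]
cv2.imwrite('pics/w7c.png',cv2.resize(f[100:300,200:460],None,fx=2.8,fy=2.8,interpolation=cv2.INTER_CUBIC));print(np.round(get_obs()['q'],3))
E
```

```text
Tz 0.013 sd 0.024 J6 -0.014 sd 0.057 F [ 1.2 -1.2 -0.9] yaw 0.717 18.775
time_s: 19.65
eef_pos: [0.4796, 0.0376, 0.2459]
eef_rot: [0.002, 0.936, 0.351, 0.003]
wrist_force: [-0.4, 0.3, -1.4]
opening: 0.275
grasp_force: 59.9
wrist cam_slot [([0.4778, 0.0435, 0.0195], 0.59)]
wrist leg [([0.4966, 0.0014, 0.0747], 0.97)]
[0.4768 0.038  0.2409] [[0.753, 0.658, -0.002], [0.658, -0.753, 0.0], [-0.001, -0.001, -1.0]] 19.8
[[0.6581, 0.7212, 0.2165, 0.5352], [-0.7529, 0.628, 0.1967, 0.088], [0.0059, -0.2924, 0.9563, 0.3643], [0.0, 0.0, 0.0, 1.0]] [[319.6, 0.0, 324.6], [0.0, 319.6, 201.9], [0.0, 0.0, 1.0]]
[-0.169 -0.024  1.858  0.     1.309  0.684]
```

View pics/w7c.png

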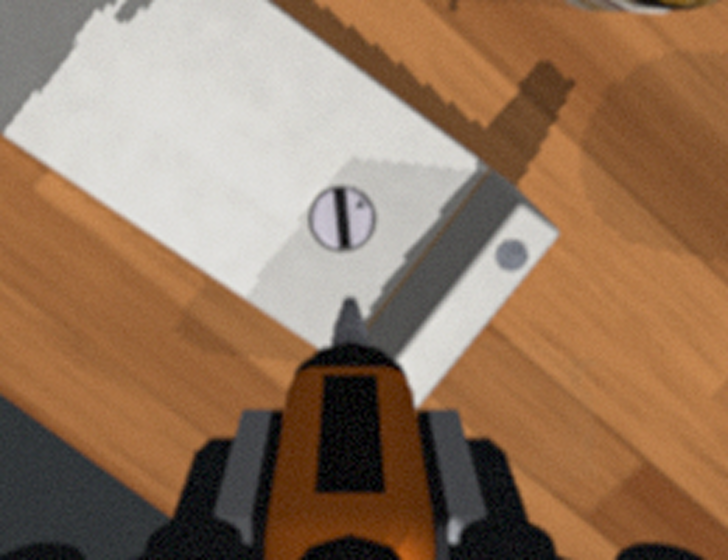

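The slot has turned, the leg's gap has closed, and the driver is clear. Now back to its bore, which my measurements put at about (0.4175, −0.380).

```bash
python3 -m jog '[-0.04,0.035,0,0,0,0.12,1, -0.08,0.07,0,0,0,0.24,1, -0.125,0.105,0,0,0,0.36,1, -0.17,0.145,0,0,0,0.48,1, -0.215,0.185,0,0,0,0.6,1, -0.26,0.225,0,0,0,0.72,1, -0.3,0.255,0,0,0,0.81,1, -0.32,0.275,0,0,0,0.81,1, -0.32,0.275,0,0,0,0.81,1, -0.32,0.275,0,0,0,0.81,1, -0.32,0.275,0,0,0,0.81,1]'; python3 - <<'E'
from look import *
o=get_obs();print(rot(o).inv().apply(np.array([.4175,-.3802,.1035])-o['eef_pos']))
p=look('wrist','w8.png',[]);K=np.array(p['mtx']);E=np.array(p['extrinsics'])
def px(P):
    c=E[:3,:3].T@(np.array(P)-E[:3,3]);return K[0,0]*c[0]/-c[2]+K[0,2],K[1,1]*-c[1]/-c[2]+K[1,2]
print('bore px',px([.417,-.38,.053]),px([.4122,-.3252,.053]))
g=p['frame'].astype(int).sum(2);u,v=map(int,px([.417,-.38,.053]))
for y in range(v-14,v+15,2): print(y,u-16,g[y,u-16:u+17].tolist())
u,v=map(int,px([.4122,-.3252,.053]))
m=(g[v-15:v+16,u-15:u+16]<95);ys,xs=np.nonzero(m);print(m.sum(),xs.mean()+u-15,ys.mean()+v-15,atz(p,xs.mean()+u-15+.0,ys.mean()+v-15,.053))
E
```

```text
time_s: 21.18
eef_pos: [0.4175, -0.3784, 0.2412]
eef_rot: [-0.001, 0.999, -0.045, -0.0]
wrist_force: [-0.0, -0.0, -1.0]
opening: 0.274
grasp_force: 59.9
[0.00022011 0.00190475 0.13770816]
[ 0.4176 -0.3786  0.2415] [[0.996, -0.091, -0.0], [-0.091, -0.996, 0.001], [-0.0, -0.001, -1.0]] 21.225
[[-0.0904, 0.9508, 0.2964, 0.4924], [-0.9959, -0.086, -0.0279, -0.3852], [-0.001, -0.2977, 0.9547, 0.3593], [0.0, 0.0, 0.0, 1.0]] [[319.6, 0.0, 324.6], [0.0, 319.6, 201.9], [0.0, 0.0, 1.0]]
bore px (np.float64(326.6075903442794), np.float64(182.6747500327988)) (np.float64(272.1433088278503), np.float64(192.18403762380777))
168 310 [213, 226, 207, 214, 221, 212, 208, 219, 210, 209, 214, 217, 212, 219, 208, 213, 203, 217, 212, 205, 216, 214, 207, 206, 212, 226, 219, 213, 222, 202, 213, 223, 219]
170 310 [216, 218, 215, 216, 211, 211, 221, 207, 214, 215, 204, 202, 215, 213, 203, 222, 213, 214, 211, 211, 217, 219, 224, 223, 225, 230, 231, 220, 221, 224, 232, 206, 217]
172 310 [212, 197, 228, 205, 207, 214, 204, 220, 211, 225, 232, 226, 231, 229, 215, 218, 218, 224, 197, 206, 231, 224, 225, 213, 212, 2
[... 1419 characters left out ...]
15, 98, 84, 96, 77, 81, 88, 83, 90, 83, 115, 129, 167, 200, 210, 219, 218, 225, 212, 192, 209, 217]
192 310 [228, 221, 212, 242, 224, 227, 218, 224, 229, 219, 215, 189, 181, 138, 111, 145, 117, 122, 143, 142, 182, 184, 203, 224, 213, 217, 204, 221, 215, 223, 207, 203, 204]
194 310 [222, 239, 222, 222, 224, 222, 217, 212, 210, 225, 214, 219, 201, 205, 213, 193, 212, 208, 189, 209, 198, 205, 200, 212, 202, 203, 200, 216, 192, 200, 202, 200, 211]
196 310 [202, 226, 210, 213, 201, 213, 193, 200, 206, 202, 209, 196, 195, 197, 202, 211, 207, 205, 192, 200, 191, 205, 206, 222, 200, 221, 203, 206, 214, 213, 220, 218, 207]
169 271.84023668639054 191.8284023668639 [ 0.41259087 -0.32495093  0.053     ]
```

The empty bore shows at (326,183), exactly where predicted. Inserting.

```bash
python3 -m jog '[0,0.0016,0.03,0,0,0,1, 0,0.0016,0.07,0,0,0,1, 0,0.0016,0.082,0,0,0,1, 0,0.0016,0.09,0,0,0,1, 0,0.0016,0.1,0,0,0,1, 0,0.0016,0.1,0,0,0,1]' && python3 -m jog '[0,0,0.015,0,0,0,1, 0,0,0.028,0,0,0,1, 0,0,0.034,0,0,0,1, 0,0,0.036,0,0,0,1, 0,0,0.036,0,0,0,1]'
```

```text
time_s: 21.98
eef_pos: [0.4173, -0.3814, 0.1418]
eef_rot: [-0.0, 0.999, -0.046, -0.0]
wrist_force: [-0.3, 0.1, -0.9]
opening: 0.273
grasp_force: 59.9
time_s: 22.6
eef_pos: [0.4173, -0.3815, 0.1058]
eef_rot: [0.0, 0.999, -0.046, -0.0]
wrist_force: [-0.3, 0.0, -0.6]
opening: 0.276
grasp_force: 59.9
```

```bash
python3 -m jog '[0,0,0.001,0,0,0,1, 0,0,0.002,0,0,0,1, 0,0,0.002,0,0,0,1]'; python3 -m jog '[0,0,0,0,0,0,0.6, 0,0,0,0,0,0,0.3, 0,0,0,0,0,0,0.2, 0,0,0,0,0,0,0.2, 0,0,-0.03,0,0,0,0.2, 0,0,-0.08,0,0,0,0.2, 0,0,-0.13,0,0,0,0.2, -0.03,0,-0.15,0,0,0,0.2, -0.03,0,-0.15,0,0,0,0.2]'; python3 look.py wrist w9.png driver driver_grip; python3 look.py scene s9.png driver driver_grip leg
```

```text
time_s: 22.98
eef_pos: [0.4173, -0.3814, 0.1039]
eef_rot: [0.0, 0.999, -0.046, 0.0]
wrist_force: [-0.3, -0.2, -1.4]
opening: 0.273
grasp_force: 59.9
time_s: 24.1
eef_pos: [0.387, -0.3795, 0.2561]
eef_rot: [0.002, 0.999, -0.047, 0.001]
wrist_force: [0.1, -0.2, 0.1]
opening: 0.802
grasp_force: 0.0
wrist driver [([0.4198, -0.3814, 0.1148], 0.81), ([0.4457, -0.0192, 0.0059], 0.35)]
wrist driver_grip [([0.4202, -0.3794, 0.1196], 0.68)]
[ 0.3874 -0.3783  0.2529] [[0.996, -0.092, -0.0], [-0.092, -0.996, 0.001], [-0.001, -0.001, -1.0]] 24.25
[[-0.0929, 0.9514, 0.2938, 0.4616], [-0.9957, -0.0898, -0.0241, -0.3858], [0.0035, -0.2947, 0.9556, 0.3744], [0.0, 0.0, 0.0, 1.0]] [[319.6, 0.0, 324.6], [0.0, 319.6, 201.9], [0.0, 0.0, 1.0]]
scene driver [([0.404, -0.3881, 0.0929], 0.57), ([0.6022, 0.0155, 0.0582], 0.15)]
scene driver_grip [([0.4032, -0.3867, 0.0925], 0.51)]
scene leg [([0.473, -0.0157, 0.0457], 0.89)]
[ 0.3875 -0.3782  0.2526] [[0.996, -0.092, -0.001], [-0.092, -0.996, 0.002], [-0.001, -0.002, -1.0]] 24.45
[[0.6717, 0.3112, -0.6723, -0.6011], [-0.7408, 0.2876, -0.607, -1.1658], [0.0044, 0.9058, 0.4237, 0.7961], [0.0, 0.0, 0.0, 1.0]] [[475.5, 0.0, 322.4], [0.0, 475.5, 196.3], [0.0, 0.0, 1.0]]
```

The driver is standing in its bore in the same pose as at the start.

```bash
python3 -c "
from bench import hand_in;print(hand_in())"
```

```text
the job is handed in; nothing more can be done
None
```

The job is handed in: I turned the cam clockwise until it felt snug at about 0.18 N m, the leg's gap looked closed in the wrist picture, and the orange driver is back in its own bore in the block; on the first try the blade missed the slot and pressed the cam's edge with about 34 N, with no visible shift of the riser.

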